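# Let down the tattoo machine case lid on a finger

### The arm

A 6-joint arm with a two-finger parallel gripper is mounted at the origin on the work surface. World frame = base frame: x ahead of the robot, y to its left, z up, the work surface at z = 0. Lengths are in m, angles in rad, forces in N, time in s.
With the tool pointing down it reaches from about 0.3 to 0.775 m from the base axis. Payload 14.6 kg.
Tool frame: the origin (TCP) lies at the very end of the fingers, on their centre line; the grasp point (between the pads) lies 19 mm behind it; z points along the fingers, y is the line along which they close (so a half turn about z gives the same grasp; the last joint's range is limited). The gripper opens to 94 mm and grips with 3 to 60 N. Pads are 16 mm wide; open, the fingers measure 119 mm over their backs; the gripper's body (75 mm by 177 mm) begins 78 mm behind the grasp point.
Start: joints at [1.193, 0.3, 1.521, -0, 1.321, -0.067], TCP at [0.168, 0.524, 0.205] pointing down, gripper open.
Joint ranges: [-3.03, 3.03], [-0.79, 2.21], [0.23, 2.52], [-1.04, 4.18], [0, 3.07], [-2.55, 2.55]. Speed limits (rad/s): [2.22, 2.22, 2.57, 3.14, 3.14, 3.14].

### API

Orientations are given as [roll, pitch, yaw] about the fixed x, y, z axes, in that order (R = Rz(yaw) Ry(pitch) Rx(roll)).
In Python, from station import ctrl gives the robot as it stands.
- The arm moves only by the shell command python3 -m pendant 'ROWS' [OPENING] [FORCE]. ROWS is JSON, a list of rows, each a list of 2 entries, a list of its own where there are three numbers: the shift along the world's x, y, z in cm, then the turn about the world's z in rad. A call has 1 to 20 rows; each row shifts and turns the commanded pose from where the row before left it; what a row does not reach is not made up. A row lasts 1/12 s, in which the tool goes at most 41.7 mm and 7.16 degrees, less where a joint would pass 70% of its speed; a pose out of reach is approached as far as the arm can. A call is refused whole if a number of a shift passes 4.17 or a number of a turn 0.125, either way. A call with a gripper value outside its range is refused whole. OPENING is the opening, from 0 (shut) to 1 (fully open), set as the call begins (- or left out, the last holds). The fingers move at their own pace and stop on an object; FORCE is the grip in N (left out, the last holds). Time passes only in rows, so rows that do not move let the fingers close. It gives the time, the measured TCP pose, the force, the opening and the grip force at its end, in the units of the state.
- ctrl.get_obs(): the state, without advancing time (a new reading comes with each control period).
- ctrl.camera(name): name is "scene" or "top" or "wrist"; returns a dict with "color" (420x560x3 uint8, red, green, blue), "intrinsics" (3x3 intrinsics, pixels), "camera_from_world" (4x4, takes a point from world to camera coordinates). Camera axes: x right, y down, z forward; pixel columns grow to the right and rows downward; lengths in m; the calibration is good to about 2 mm. The wrist camera is an equidistant fisheye: a pixel r from the principal point sees the ray r / f radians off the axis. A picture is of the moment at which its call begins. There is no depth.
- ctrl.hand_in(): hands the job in; it is judged then, once.
The state is a dict: "time_s": time; "qpos": joint angles; "joint_vel": joint speeds; "tau": joint torques, N m; "ee_pos": TCP position; "eef_rot": TCP orientation; "force": force on the tool from outside, world axes, zero at the start; "moment": the same for the moment, N m; "grip_width": finger opening in m; "grip_force": force on a finger pad.
Only numpy, scipy, OpenCV 4.12 (cv2) and the standard library are available. Lean on these libraries where they do the work, as an engineer would, in place of code of your own. Each camera call takes 0.05 s, during which the arm holds its last target. There are 200 camera calls.

### The job

The lid of the open machine case stands leaning slightly back. Nudge it forward past upright, catch it from underneath on a finger while it is still clearly open, and lower it gently until it is fully shut, never letting it drop. Do not pinch the lid between the fingers, and leave the bottle, jar and standing pen in their places.

Things in the scene. Friction and masses are not known exactly. Their poses are not given: they have to be found in the camera images.
- case: shallow aluminium case, fixed to the table, 160 mm (its x) by 240 mm (its y) by 75 mm high, lined with black foam and holding a tattoo pen and cartridges. Origin: centre of its underside, on the table. Its -x side is the front (turned to the robot's right, yaw 0.7 to 1.4); the hinge runs along y on the top of its +x wall; z up.
- hinge (a point): middle of the lid's hinge line, 80 mm from the case's origin along the case's +x and 75 mm above the table; same axes as the case, does not move with the lid.
- lid (a joint): lid angle, rad: 0 shut (level on the rim), 1.57 upright, 1.76 stop leaning back; starts at 1.62 to 1.70. Damped hinge with friction; the lid (0.38 kg) stays put within 0.14 of upright; tipped below about 1.43 (varies by 0.03) it falls forward by itself, slowly at first: some 2 s to reach 0.6, then at about 1 rad/s; uncaught it slams at over 1 rad/s.
- lip (a point): middle of the lid's free edge at its inner (lower) face, 190 mm from the hinge line; swings with the lid. Shut, it lies 75 mm above the table, 30 mm in front of the case. The lip is a tongue 100 mm wide, 10 mm thick, projecting 30 mm beyond the rest of the lid (160 by 240 mm); under it there is free space for a finger down to the table.
- cover: the aluminium outer layer of the lid, 6 mm thick, same outline as the whole lid with its lip; the upper face when shut, the face away from the case when upright. Origin on the hinge line; it turns with the lid.
- liner: the black plastic inner layer of the lid, 4 mm thick, same outline, the underside when shut, facing over the case when upright. Origin on the hinge line; it turns with the lid.
- soap_bottle: white plastic bottle 56 mm wide, 150 mm tall, loose, standing beyond the case's -y end, about 0.2 m from its middle. Origin: centre of its underside.
- jar: glass jar 60 mm wide, 65 mm tall, loose, standing behind the case (its +x side), about 0.19 m from its middle. Origin: centre of its underside.
- pen_holder: dark steel tattoo pen standing on its round foot, 56 mm wide at the foot, 115 mm tall, loose, standing beyond the case's -y end, about 0.22 m from its middle. Origin: centre of its underside.

How it is judged:
On the way, in this order (a step that is already met when the one before it is completed fails the run):
1. the lid is tipped forward past its balance point (below 1.40 rad) (value of joint lid below 1.4 rad).
2. the lid rests with its underside on the fingers, still open (0.3 to 1.25 rad) and slower than 0.5 rad/s, for 0.2 s (value of joint lid between 0.3 and 1.25 rad and velocity of joint lid above -0.5 rad/s and contact force between liner and the fingers above 0.3 N), for 0.2 s.
At the end, for the whole second after the job is handed in: the lid is fully shut (within 0.02 rad) and at rest, and the bottle, jar and pen stand within 15 mm of where they were (value of joint lid below 0.02 rad and velocity of joint lid between -0.05 and 0.05 rad/s and distance of each of soap_bottle, jar, pen_holder from where it was at the start of the episode below 0.015 m); the robot touches nothing.
It fails at once if the lid drops: it closes faster than 0.7 rad/s between 0.45 and 0.06 rad (the last 11 mm at the lip are free) (value of joint lid between 0.06 and 0.45 rad and velocity of joint lid below -0.7 rad/s).
It fails at once if the lid is pinched: the fingers press on its outside and its inside at once (over 2 N each) (contact force between each of cover, liner and the fingers above 2 N).
It fails at once if the bottle, jar or pen is moved by 15 mm, lifted or tipped (distance of any of soap_bottle, jar, pen_holder from where it was at the start of the episode above 0.015 m or angle between any of soap_bottle, jar, pen_holder's own z axis and vertical above 0.3 rad).
It also fails if it takes over 48 s, if anything falls off the work surface, if the arm or the gripper's body presses on something with over 40 N, if the wrist force passes 120 N, or if a joint passes its speed limit or range.

## Working session

There is one attempt and no reset: what is moved stays moved. The work goes in short steps, Python scripts to look and compute and a shell command to move; the robot and the scene stay as the last step left them, time stands still between calls to the robot, and variables do not carry over. Pictures are saved under pics/ and viewed, at most 10 in all, crops included, and the job is handed in when it is done.

```bash
mkdir -p pics; python3 - <<'E'
from station import ctrl
import cv2,numpy as np
o=ctrl.get_obs();print({k:np.round(v,3).tolist() for k,v in o.items()})
for n in("scene","top"):
    c=ctrl.camera(n);cv2.imwrite(f"pics/{n}0.png",c["color"][:,:,::-1]);print(n,np.round(c["intrinsics"],1).tolist(),np.round(c["camera_from_world"],3).tolist())
E
```

```text
{'time_s': 0.0, 'qpos': [1.193, 0.3, 1.522, 0.0, 1.321, -0.067], 'joint_vel': [-0.001, -0.001, -0.001, 0.001, -0.0, -0.0], 'tau': [0.005, -53.181, -35.275, 0.071, 0.024, -0.0], 'ee_pos': [0.168, 0.523, 0.205], 'eef_rot': [-3.141, -0.0, 2.831], 'force': [-0.239, -0.034, -1.239], 'moment': [0.025, 0.002, 0.008], 'grip_force': 0.0, 'grip_width': 0.094}
scene [[449.4, 0.0, 289.8], [0.0, 449.4, 203.9], [0.0, 0.0, 1.0]] [[-0.328, 0.944, 0.015, 0.116], [0.705, 0.256, -0.662, -0.383], [-0.629, -0.207, -0.749, 1.326], [0.0, 0.0, 0.0, 1.0]]
top [[415.1, 0.0, 291.3], [0.0, 415.1, 212.3], [0.0, 0.0, 1.0]] [[0.009, -1.0, -0.014, 0.11], [-0.981, -0.007, -0.196, 0.582], [0.196, 0.015, -0.981, 0.721], [0.0, 0.0, 0.0, 1.0]]
```

View pics/scene0.png

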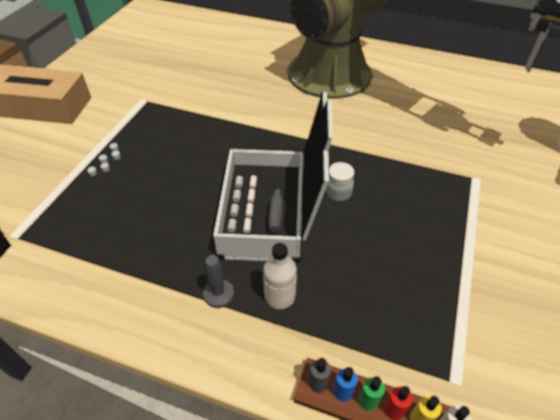

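View pics/top0.png

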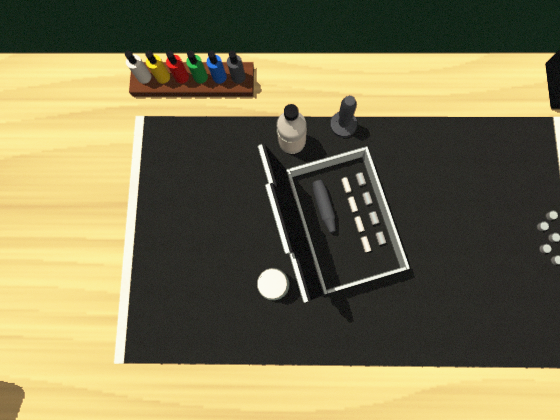

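The scene view shows the case with its lid standing near-upright; the jar is behind the lid, the bottle and pen at the far end. In the top view the rim corners are near (365,150), (407,268), (326,292), (288,171), and the bottle, pen and jar are near (292,130), (344,125) and (272,284). I'll enlarge it for a precise fit.

```bash
python3 - <<'E'
import cv2
a=cv2.imread("pics/top0.png")[130:310,245:425]
b=cv2.resize(a,None,fx=3.3,fy=3.3,interpolation=cv2.INTER_CUBIC)
cv2.imwrite("pics/crop0.png",cv2.convertScaleAbs(b,alpha=1.3,beta=20)[:600])
E
```

```text
(no output)
```

View pics/crop0.png

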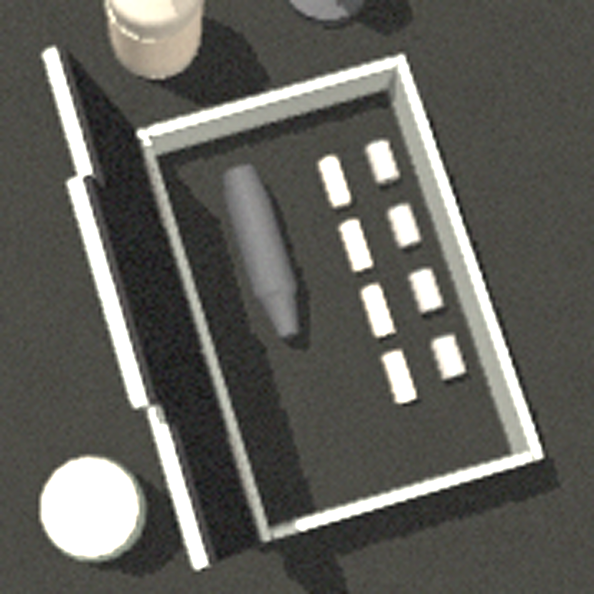

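The crop shows the outer rim corners at (404,54), (543,456), (265,543) and (138,132). The outer lid corners are at (43,50) and (195,570), and the tongue corners at (67,183) and (135,407). Next I fit the pose and lid angle.

```bash
cat > fit.py <<'E'
from station import ctrl
import numpy as np
from scipy.optimize import least_squares
c=ctrl.camera("top");K=c["intrinsics"];T=np.array(c["camera_from_world"])
def proj(P):
    q=P@T[:3,:3].T+T[:3,3];p=q@np.array(K).T;return p[:,:2]/p[:,2:]
px=np.array([[404,54],[543,456],[265,543],[138,132],[43,50],[195,570],[67,183],[135,407]],float)
px=(px+.5)/3.3-.5+[245,130]
def model(v):
    x,y,f,t=v
    P=[[-.08,-.12,.075],[-.08,.12,.075],[.08,.12,.075],[.08,-.12,.075]]
    for r,yy in((.16,-.12),(.16,.12),(.19,-.05),(.19,.05)):
        P.append([.08-r*np.cos(t)+.01*np.sin(t),yy,.075+r*np.sin(t)+.01*np.cos(t)])
    P=np.array(P);R=np.array([[np.cos(f),-np.sin(f),0],[np.sin(f),np.cos(f),0],[0,0,1]])
    return P@R.T+[x,y,0]
s=least_squares(lambda v:(proj(model(v))-px).ravel(),[.5,.05,1.25,1.65])
x,y,f,t=s.x;print("x y yaw lid",np.round(s.x,4));print(np.round(s.fun.reshape(-1,2),1).tolist())
R=np.array([[np.cos(f),-np.sin(f)],[np.sin(f),np.cos(f)]])
loc=lambda d,yy=0:(np.array([x,y])+R@[.08-d,yy]).round(4)
print("hinge",loc(0),"fwd dir",-R[:,0],"lip shut",loc(.19))
# jar by rough ray on z=.065
def ground(u,v,z):
    d=T[:3,:3].T@np.linalg.solve(K,[u,v,1]);o=-T[:3,:3].T@T[:3,3];return o+d*(z-o[2])/d[2]
for n,p in(("jar",(272,284,.065)),("bottle",(291,112,.15)),("pen",(348,102,.115))):
    g=ground(*p);print(n,g.round(3),"case frame",(R.T@(g[:2]-[x,y])).round(3))
E
python3 fit.py
```

```text
x y yaw lid [0.5687 0.0136 1.8678 1.7613]
[[0.1, -0.3], [0.9, 0.3], [-0.7, -0.1], [-0.5, -0.6], [0.0, 0.9], [0.1, -0.2], [0.3, -0.3], [-0.3, 0.1]]
hinge [0.5453 0.0901] fwd dir [ 0.29261824 -0.95622935] lip shut [ 0.6009 -0.0916]
jar [0.448 0.148 0.065] case frame [0.164 0.076]
bottle [0.74  0.115 0.15 ] case frame [ 0.047 -0.194]
pen [0.776 0.012 0.115] case frame [-0.062 -0.198]
```

```bash
cat >> fit.py <<'E'
import cv2
c=ctrl.camera("scene");K=c["intrinsics"];T=np.array(c["camera_from_world"])
im=np.ascontiguousarray(c["color"][:,:,::-1])
p=proj(model(s.x));print("scene",p.round(1).tolist())
big=cv2.resize(im[70:320,170:380],None,fx=2.4,fy=2.4,interpolation=cv2.INTER_CUBIC)
for i,q in enumerate(p): cv2.circle(big,tuple(int(v) for v in (q-[170,70])*2.4),3,(0,0,255) if i<4 else (0,255,0),1)
cv2.imwrite("pics/scenefit.png",big)
E
python3 fit.py|tail -1
```

```text
scene [[213.5, 235.4], [229.9, 148.8], [302.4, 151.4], [300.0, 238.8], [328.4, 180.6], [326.0, 92.2], [332.5, 137.6], [331.0, 101.2]]
```

View pics/scenefit.png

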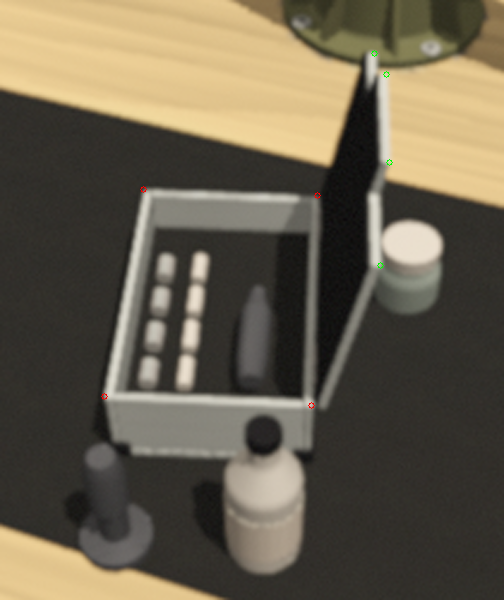

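Both cameras agree: the overlay's red corners land on the rim and the green points on the lid edges. Now I move behind the lid with the fingers shut, turned so they lie along the hinge.

```bash
python3 -m pendant '[[[2.5,-2.5,0.3],-0.12],[[2.5,-2.5,0.3],-0.12],[[2.5,-2.5,0.3],-0.12],[[2.5,-2.5,0.3],-0.12],[[2.5,-2.5,0.3],-0.12],[[2.5,-2.5,0.3],-0.12],[[2.5,-2.5,0.3],-0.12],[[2.5,-2.5,0.3],-0.12],[[2.5,-2.5,0.3],0],[[2.5,-2.5,0.3],0],[[2.5,-2.5,0],0],[[2.5,-2.5,0],0],[[2.5,-2.5,0],0],[[2,-2,0],0],[[0,0,0],0],[[0,0,0],0]]' 0 20
python3 - <<'E'
from station import ctrl
import cv2,numpy as np
for n in("wrist","scene"):
    cv2.imwrite(f"pics/{n}1.png",ctrl.camera(n)["color"][:,:,::-1])
h=np.array([.5453,.0901]);f=np.array([.2926,-.9562]);o=ctrl.get_obs()
d=o["ee_pos"][:2]-h;print("D",d@f,"y",d@[-f[1]*-1,-f[0]] if 0 else d@np.array([f[1],-f[0]]))
E
```

```text
time_s: 1.58
ee_pos: [0.5137, 0.1777, 0.235]
eef_rot: [-3.141, -0.0, 1.869]
force: [-0.3, 0.8, -0.2]
grip_width: 0.0005
grip_force: 0.0
D -0.09458138481631335 y 0.00506523859379703
```

View pics/scene1.png

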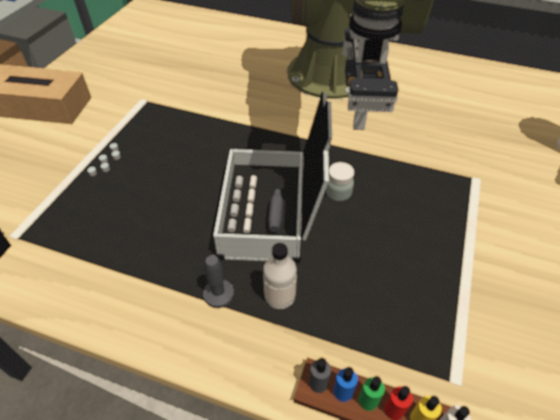

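View pics/wrist1.png

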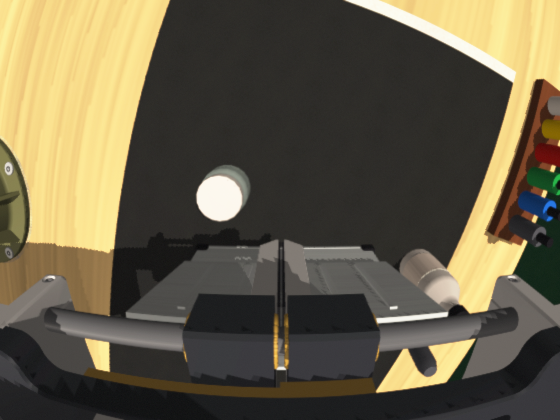

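The gripper is shut about 6 cm behind the lid, with the jar well below it. Now I push past balance, hop over and wait in front of the lip, all in one call.

```bash
python3 -m pendant '[[[0.585,-1.912,0],0],[[0.585,-1.912,0],0],[[0.293,-0.956,0],0],[[0.293,-0.956,0],0],[[0.293,-0.956,0],0],[[0.293,-0.956,0],0],[[0.293,-0.956,0],0],[[0.293,-0.956,0],0],[[0.293,-0.956,0],0],[[0.146,-0.478,0],0],[[0,0,3],0],[[0,0,3],0],[[1.083,-3.54,0],0],[[1.083,-3.54,0],0],[[1.083,-3.54,0],0],[[0,0,-3.5],0],[[0,0,-3.5],0],[[0,0,-3.5],0],[[0,0,0],0]]'
cat > st.py <<'E'
from station import ctrl
import cv2,numpy as np,sys
h=np.array([.5453,.0901]);f=np.array([.2926,-.9562]);o=ctrl.get_obs()
d=o["ee_pos"][:2]-h;F=np.array(o["force"])
print("t",o["time_s"],"D",round(d@f,4),"y",round(d@np.array([f[1],-f[0]]),4),"z",round(o["ee_pos"][2],4),"Ffwd",round(F[:2]@f,2),"Fz",round(F[2],2))
if len(sys.argv)>1: cv2.imwrite("pics/"+sys.argv[1],ctrl.camera("scene")["color"][:,:,::-1])
E
python3 st.py s2.png
```

```text
time_s: 3.27
ee_pos: [0.5768, -0.0378, 0.1839]
eef_rot: [-3.132, -0.004, 1.87]
force: [-0.7, 0.1, -0.8]
grip_width: 0.0002
grip_force: 0.0
t 3.2667 D 0.1315 y 0.0073 z 0.1839 Ffwd -0.28 Fz -0.81
```

View pics/s2.png

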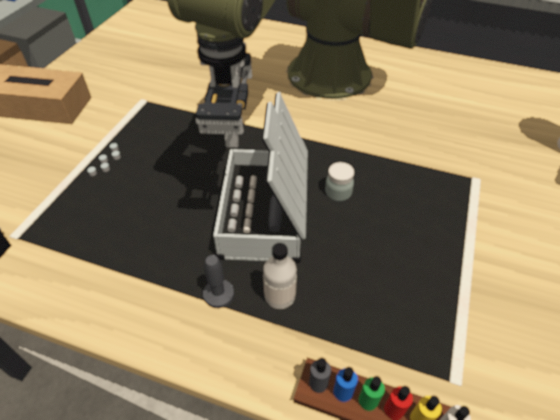

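The lid has tipped forward (lip near (275,105)) and the finger at (233,135) waits in front of it. I let it come to rest on the finger.

```bash
for i in 1 2 3; do python3 -m pendant '[[[0,0,0],0],[[0,0,0],0],[[0,0,0],0],[[0,0,0],0]]' >/dev/null; python3 st.py s3.png; done
```

```text
t 3.65 D 0.1321 y 0.0042 z 0.1921 Ffwd 0.64 Fz -0.17
t 4.0333 D 0.132 y 0.0048 z 0.1905 Ffwd 0.81 Fz -1.06
t 4.4167 D 0.132 y 0.0048 z 0.1904 Ffwd 1.4 Fz -0.28
```

```bash
python3 -m pendant '[[[0,0,0],0],[[0,0,0],0],[[0,0,0],0],[[0,0,0],0]]' >/dev/null; python3 st.py s4.png
```

```text
t 4.8 D 0.132 y 0.0048 z 0.1904 Ffwd 1.5 Fz 0.23
```

View pics/s4.png

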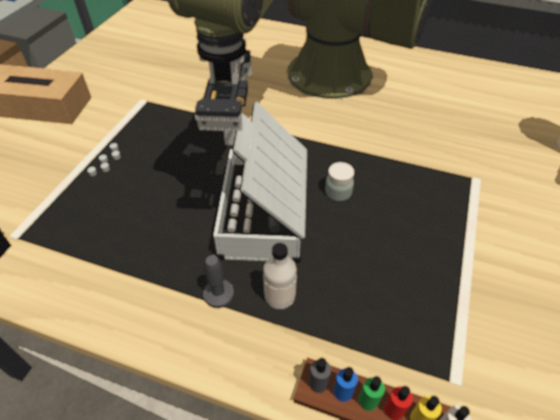

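The lid rests on the finger: the tongue is at about (243,135), with roughly 1.4 N forward force and the lid near 0.86 rad. Now I follow the lip's arc downward.

```bash
python3 -m pendant '[[[0.11,-0.361,-0.363],0],[[0.11,-0.361,-0.363],0],[[0.11,-0.361,-0.363],0],[[0.11,-0.361,-0.363],0],[[0.098,-0.32,-0.403],0],[[0.098,-0.32,-0.403],0],[[0.098,-0.32,-0.403],0],[[0.098,-0.32,-0.403],0],[[0.091,-0.299,-0.475],0],[[0.091,-0.299,-0.475],0],[[0.091,-0.299,-0.475],0],[[0.091,-0.299,-0.475],0],[[0,0,0],0],[[0,0,0],0],[[0,0,0],0]]'
python3 st.py s5.png
python3 - <<'E'
import cv2;a=cv2.imread("pics/s5.png")[80:280,150:350];cv2.imwrite("pics/s5c.png",cv2.resize(a,None,fx=3,fy=3,interpolation=cv2.INTER_CUBIC))
E
```

```text
time_s: 6.1
ee_pos: [0.5915, -0.0772, 0.1405]
eef_rot: [3.142, 0.0, 1.871]
force: [2.1, -5.0, 1.3]
grip_width: 0.0003
grip_force: 2.9
t 6.1 D 0.1735 y 0.0048 z 0.1405 Ffwd 5.36 Fz 1.29
```

View pics/s5c.png

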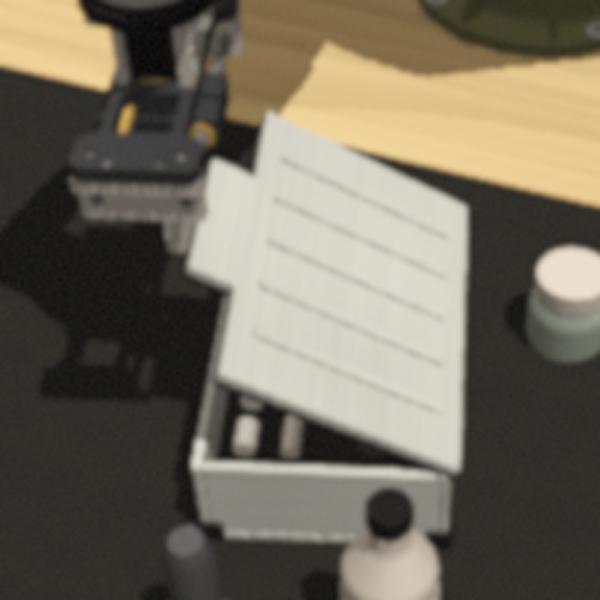

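The lid is still held, with the tongue end against the finger at crop (200,215). The visible lid corners give the actual angle.

```bash
sed -n '/^import cv2/q;p' fit.py | sed 's/^print.*//;s/^x,y,f,t=s.x;.*/x,y,f,t=s.x/' > fm.py; cat > th.py <<'E'
from fm import *
import fm
c=ctrl.camera("scene");fm.K=c["intrinsics"];fm.T=np.array(c["camera_from_world"])
q=np.array([[223.3,206.7],[240.7,117.3],[212.3,170],[221,133.3]])
r=least_squares(lambda t:(proj(model([x,y,f,t[0]]))[4:]-q).ravel(),[.5]);print("theta",r.x,r.fun.round(1),"lipD",.19*np.cos(r.x),"lipz",.075+.19*np.sin(r.x))
E
python3 th.py | tail -2
```

```text
pen [0.776 0.012 0.115] case frame [-0.062 -0.198]
theta [0.511099] [-0.7 -1.8 -2.2  0.1  0.2 -0.6 -0.6 -0. ] lipD [0.16571942] lipz [0.16793586]
```

```bash
python3 -m pendant '[[[0.045,-0.146,-0.313],0],[[0.045,-0.146,-0.313],0],[[0.045,-0.146,-0.313],0],[[0.045,-0.146,-0.313],0],[[0.045,-0.146,-0.313],0],[[0.045,-0.146,-0.313],0],[[0,0,0],0]]' >/dev/null; python3 st.py;  python3 -m pendant '[[[0.037,-0.121,-0.358],0],[[0.037,-0.121,-0.358],0],[[0.037,-0.121,-0.358],0],[[0.037,-0.121,-0.358],0],[[0.037,-0.121,-0.358],0],[[0.037,-0.121,-0.358],0],[[0,0,0],0]]' >/dev/null; python3 st.py
```

```text
t 6.8333 D 0.1831 y 0.0048 z 0.1213 Ffwd 8.02 Fz 2.16
t 7.4167 D 0.191 y 0.0049 z 0.0998 Ffwd 10.06 Fz 2.6
```

Force is rising, so I'll get the angle numerically from the image by edge contrast along the projected tongue and front edges, validated on s5.

```bash
sed -i 's/^    print\|^for n,p in.*//;s/^    g=ground(\*p).*//' fm.py; cat > edge.py <<'E'
import sys,cv2
from fm import *
import fm
from scipy.ndimage import map_coordinates as mc
c=ctrl.camera("scene");fm.K=c["intrinsics"];fm.T=np.array(c["camera_from_world"])
R3=np.array([[np.cos(f),-np.sin(f),0],[np.sin(f),np.cos(f),0],[0,0,1]])
def pts(r,yy,t,off):
    r,yy=np.broadcast_arrays(r,yy);P=np.c_[.08-r*np.cos(t)+off*np.sin(t),yy,.075+r*np.sin(t)+off*np.cos(t)]
    return proj(P@R3.T+[x,y,0])
def score(g,t):
    s=0
    ys=np.r_[np.linspace(-.047,-.02,12),np.linspace(.03,.047,8)]
    for a,b in(((.184,ys),(.196,ys)),((.155,np.linspace(-.117,-.056,24)),(.165,np.linspace(-.117,-.056,24)))):
        i=pts(*a,t,.01);o=pts(*b,t,.01)
        s+=(mc(g,i.T[::-1],order=1)-mc(g,o.T[::-1],order=1)).mean()
    return s
def theta(g):
    T_=np.arange(0,.8,.01);S=[score(g,t) for t in T_];k=int(np.argmax(S));return T_[k].round(3),np.round(S[max(0,k-3):k+4],0)
if len(sys.argv)>1: print("s5",theta(cv2.imread("pics/s5.png",0).astype(float)))
im=c["color"];cv2.imwrite("pics/now.png",im[:,:,::-1])
print("now",theta(cv2.cvtColor(im,cv2.COLOR_RGB2GRAY).astype(float)))
E
python3 edge.py v; python3 st.py
```

```text
s5 (np.float64(0.46), array([239., 249., 255., 258., 257., 253., 249.]))
now (np.float64(0.26), array([323., 328., 331., 332., 330., 326., 319.]))
t 7.5167 D 0.1909 y 0.0048 z 0.1003 Ffwd 10.7 Fz 1.07
```

Lid at about 0.27 rad as planned, pressing 10 N on the finger. I'll continue in small steps, watching the force.

```bash
python3 -m pendant '[[[0.025,-0.082,-0.37],0],[[0.025,-0.082,-0.37],0],[[0.025,-0.082,-0.37],0],[[0,0,0],0]]' >/dev/null; python3 st.py;  python3 -m pendant '[[[0.02,-0.066,-0.37],0],[[0.02,-0.066,-0.37],0],[[0,0,0],0]]' >/dev/null; python3 st.py; python3 edge.py
```

```text
t 7.85 D 0.1939 y 0.0048 z 0.0888 Ffwd 13.13 Fz 1.14
t 8.1 D 0.1955 y 0.0048 z 0.0815 Ffwd 14.28 Fz 1.03
now (np.float64(0.17), array([327., 331., 333., 333., 330., 325., 317.]))
```

```bash
python3 -m pendant '[[[0.022,-0.072,-0.38],0],[[0.022,-0.072,-0.38],0],[[0,0,0],0]]' >/dev/null; python3 st.py;  python3 -m pendant '[[[0.02,-0.066,-0.36],0],[[0.015,-0.048,-0.36],0],[[0,0,0],0]]' >/dev/null; python3 st.py; python3 edge.py
```

```text
t 8.45 D 0.1969 y 0.0048 z 0.0738 Ffwd 13.4 Fz -0.31
t 8.7 D 0.1979 y 0.0048 z 0.0665 Ffwd 12.53 Fz -0.44
now (np.float64(0.09), array([312., 320., 326., 328., 327., 323., 316.]))
```

```bash
python3 -m pendant '[[[0.006,-0.02,-0.34],0],[[0.006,-0.02,-0.34],0],[[0.003,-0.01,-0.34],0],[[0,0,0],0],[[0,0,0],0]]' >/dev/null; python3 st.py; python3 edge.py; python3 st.py
```

```text
t 9.2167 D 0.1988 y 0.0048 z 0.0568 Ffwd 15.53 Fz -0.96
now (np.float64(0.05), array([310., 318., 322., 322., 317., 309., 297.]))
t 9.3167 D 0.1987 y 0.0048 z 0.0569 Ffwd 15.01 Fz -0.48
```

```bash
python3 -m pendant '[[[0.009,-0.029,-0.1],0],[[0.009,-0.029,-0.1],0],[[0,0,0],0],[[0,0,0],0]]'; python3 st.py; python3 edge.py
```

```text
time_s: 9.65
ee_pos: [0.5989, -0.1015, 0.0547]
eef_rot: [3.141, 0.002, 1.87]
force: [4.8, -11.7, -1.2]
grip_width: 0.0002
grip_force: 6.3
t 9.65 D 0.1989 y 0.0048 z 0.0547 Ffwd 12.61 Fz -1.25
now (np.float64(0.03), array([294., 307., 315., 320., 320., 316., 307.]))
```

The lip is about 7 mm above shut, inside the free band, so I release outward.

```bash
python3 -m pendant '[[[0.03,-0.1,0],0],[[0.03,-0.1,0],0],[[0.06,-0.2,0],0],[[0.3,-1,0],0],[[0.6,-1.9,0],0],[[0.6,-1.9,0],0],[[0.3,-1,0],0],[[0,0,0],0],[[0,0,0],0],[[0,0,0],0],[[0,0,0],0],[[0,0,0],0],[[0,0,0],0]]'; python3 st.py s9.png; python3 edge.py
```

```text
time_s: 10.83
ee_pos: [0.6177, -0.1616, 0.0552]
eef_rot: [3.141, 0.0, 1.871]
force: [-0.5, -0.8, 0.3]
grip_width: 0.0004
grip_force: 0.0
t 10.8333 D 0.2619 y 0.0044 z 0.0552 Ffwd 0.63 Fz 0.27
now (np.float64(0.01), array([352., 354., 353., 348., 340.]))
```

View pics/s9.png

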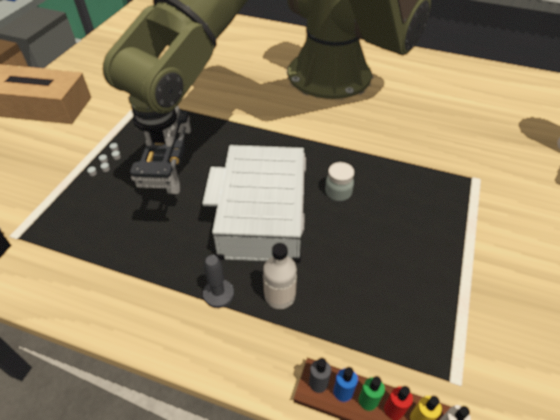

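The lid lies flat on the case with the tongue at (215,187). The finger is clear at (173,185), and the bottle, jar and pen have not moved. I'm handing in.

```bash
python3 -c "
from station import ctrl
print(ctrl.hand_in())"
```

```text
the job is handed in; nothing more can be done
None
```

The lid was tipped forward, caught on the closed fingers at about 0.86 rad and lowered until shut; the bottle, jar and pen look undisturbed. I handed the job in at about 11 s; no verdict was returned.

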